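# Make up the two press kits in a letterpress shop

### The job

Make up the two press kits from the stock lying between the trays. In the three-bay tray, lay the long wooden stick in the long bay, the T-handled key in the larger of the other two bays and the steel quoin in the smaller one; in the two-bay tray, stand the ink tin upright in the larger bay and lay the short wooden stick in the narrower one. Everything must rest on the tray floor wholly inside its own bay, and the mallet, planer block and bottle stay where they are.

Things in the scene. Friction and masses are not known exactly. Their poses are not given: they have to be found in the camera images.
- tray3: Three-bay kit tray, fixed, shallow, bare metal, 172 (x) by 187 (y); floor 3 thick; darker lips and dividers 4 thick, tops 8 above the table. Origin: centre of underside, z up. Bays, inner x by y at centre (x, y) in its frame: long 55 by 179 at (-54.5, 0); larger of the others (key) 105 by 105 at (29.5, -37); smaller (quoin) 105 by 70 at (29.5, 54.5). Sizes in mm.
- tray2: Two-bay kit tray, fixed, same make, 108 (x) by 162 (y); floor 3 thick; lips and divider 4 thick, tops 8 above the table. Origin: centre of underside, z up. Bays, inner x by y at centre (x, y) in its frame: larger (tin) 100 by 90 at (0, -32); narrower (short stick) 100 by 60 at (0, 47). Sizes in mm.
- long_furniture_mid (a point): Long stick of pale hardwood furniture (spacing wood), 125 long (its x), 24 wide (its y), 22 high, loose, lying on the table. Point: its centre. Sizes in mm.
- short_furniture_mid (a point): Short stick of pale hardwood furniture, 75 long (its x), 24 wide (its y), 22 high, loose, lying on the table. Point: its centre. Sizes in mm.
- quoin_mid (a point): Steel quoin (lock-up wedge): bare steel bar with two round black key holes in its top, 64 long (its x), 22 wide (its y), 20 high, loose, lying on the table. Point: its centre. Sizes in mm.
- key_mid (a point): T-handled steel quoin key, loose, lying flat: round shaft 12 thick along its x from -33 to +33, and a round crossbar 12 thick, 56 long, along its y at x = -33. Point: middle of the shaft, half-way up, 6 above what it lies on. Sizes in mm.
- tin_mid (a point): Closed round ink tin of bare metal, 54 in diameter (a thin band makes it 55), 32 high, loose, standing upright. Point: its centre, half-way up; z is its axis. Sizes in mm.
- mallet: Bystander: wooden mallet, head 60 by 85 by 50 high, round handle, 240 long in all, lying on the far side of the table. Origin on the table under the middle of its length. Leave alone. Sizes in mm.
- planer: Bystander: wooden planer block 60 (its x) by 115 (its y) by 35 high, on the far side of the table. Origin: centre of its underside. Leave alone. Sizes in mm.
- bottle: Bystander: white plastic bottle, 64 in diameter, 170 high, standing on the far side of the table. Origin: centre of its underside. Leave alone. Sizes in mm.
There are look-alikes about, which are no part of the job. What is shaped like the part that bears tin_mid but orange is not meant.

How it is judged (in metres and radians):
At the end, for the whole second after the job is handed in: All five things are released and at rest, each wholly inside its own bay, flat on the tray floor (within 0.05 rad and 2 mm; tin upright within 0.1 rad), not leaning on a lip or on another thing. Mallet, planer block and bottle are within 20 mm of where they started (x of long_furniture_mid in the frame of tray3 between -0.0725 and -0.0365 m and y of long_furniture_mid in the frame of tray3 between -0.03 and 0.03 m and height (world z) of each of long_furniture_mid, short_furniture_mid below 0.017 m and angle between long_furniture_mid's own x axis and vertical between 1.52 and 1.62 rad and linear speed of each of long_furniture, key, quoin, short_furniture, tin below 0.02 m/s and angular speed of each of long_furniture, key, quoin, short_furniture, tin below 0.2 rad/s and x of key_mid in the frame of tray3 between 0.0015 and 0.0575 m and y of key_mid in the frame of tray3 between -0.065 and -0.009 m and height (world z) of key_mid below 0.0115 m and angle between key_mid's own x axis and vertical between 1.52 and 1.62 rad and angle between key_mid's own y axis and vertical between 1.52 and 1.62 rad and x of quoin_mid in the frame of tray3 between -0.0145 and 0.0735 m and y of quoin_mid in the frame of tray3 between 0.0275 and 0.0815 m and height (world z) of quoin_mid below 0.016 m and angle between quoin_mid's own x axis and vertical between 1.52 and 1.62 rad and x of short_furniture_mid in the frame of tray2 between -0.04 and 0.04 m and y of short_furniture_mid in the frame of tray2 between 0.026 and 0.068 m and angle between short_furniture_mid's own x axis and vertical between 1.52 and 1.62 rad and x of tin_mid in the frame of tray2 between -0.025 and 0.025 m and y of tin_mid in the frame of tray2 between -0.052 and -0.012 m and height (world z) of tin_mid below 0.0215 m and angle between tin_mid's own z axis and vertical below 0.1 rad and distance of each of mallet, planer, bottle from where it was at the start of the episode below 0.02 m); the robot touches nothing.
It fails at once if the mallet is shifted by more than 20 mm (distance of mallet from where it was at the start of the episode above 0.02 m).
It fails at once if the planer block is shifted by more than 20 mm (distance of planer from where it was at the start of the episode above 0.02 m).
It fails at once if the bottle is shifted by more than 20 mm (distance of bottle from where it was at the start of the episode above 0.02 m).
It also fails if it takes over 109 s, if anything falls off the work surface, if the arm or the gripper's body presses on something with over 40 N, if the wrist force passes 120 N, or if a joint passes its speed limit or range.

### The arm

A 7-joint arm with a two-finger parallel gripper is mounted at the origin on the work surface. World frame = base frame: x ahead of the robot, y to its left, z up, the work surface at z = 0. Lengths are in m, angles in degrees, forces in N, time in s.
With the tool pointing down it reaches from about 0.425 to 0.875 m from the base axis. Payload 4.7 kg.
Tool frame: the origin (TCP) lies between the finger pads; the fingertips stand 19 mm ahead of it and the grasp point (between the pads) is the TCP; x points along the fingers, z is the direction in which the jaws open and shut, and the axes are right-handed (so a half turn about x gives the same grasp; the last joint's range is limited). The gripper opens to 87 mm and grips with 3 to 60 N. Pads are 19 mm wide; open, the fingers measure 117 mm over their backs; the gripper's body (75 mm by 190 mm) begins 51 mm behind the grasp point.
Start: joints at [-65.311, 18.392, -4.016, 83.108, 1.295, 78.541, -3.26], TCP at [0.263, 0.594, 0.221] pointing down, gripper open.
Joint ranges: [-163.93, 163.93], [-17.29, 119.83], [-79.2, 71.16], [3.27, 140.29], [-89.18, 269.18], [5.43, 117.66], [-154.24, 154.24]. Speed limits (degrees/s): [147.25, 147.25, 180, 180, 180, 180, 180].

### API

Orientations are given as [roll, pitch, yaw] about the fixed x, y, z axes, in that order (R = Rz(yaw) Ry(pitch) Rx(roll)).
In Python, from cell import monitor, read_camera, camera_model, env, regions_of gives the robot as it stands. The module is installed in compiled form; this text tells all that it offers.
- The arm moves only by the tool step_arm, never from a script. Its argument "deltas" is a list of rows, each a list of 5 numbers: the gripper's target within -1 to 1 (fully open at 1, half-way at 0, shut at -1), then the shift along the tool's x, y, z in m, then the turn about the tool's x in degrees. A call has 1 to 12 rows; each row is the pose to reach, as a shift and turn from the pose commanded when the call began, along the tool's axes at that moment; what a row does not reach only later rows make up. A row lasts 1/8 s, in which the tool goes at most 62.5 mm and 10.7 degrees, less where a joint would pass 70% of its speed; a pose out of reach is approached as far as the arm can. A call with a gripper value outside its range is refused whole. The fingers move at their own pace and stop on an object; "newtons" is the grip in N (left out, the last holds). Time passes only in rows, so rows that repeat a pose let the fingers close. It gives the time, the measured TCP pose, the force and the opening at its end, in the units of the state.
- monitor.get_obs(): the state, without advancing time (a new reading comes with each control period).
- read_camera(name): name is "scene" or "top"; returns (picture, depth): 480x640x3 uint8, red, green, blue; 480x640 float32, m along the optical axis (not along the pixel's ray), 0 where there is no reading.
- camera_model(name): a dict with "fx", "fy", "cx", "cy" (pixels), "k1" (the pictures are not rectified: a ray, as slopes to the right and down, at radius r is drawn at 1 + k1 r^2 times it, then the intrinsics apply), "xyz" and "attitude" of the camera in the world. Camera axes: x right, y down, z forward; pixel columns grow to the right and rows downward; lengths in m; the calibration is good to about 2 mm. A picture is of the moment at which its call begins. camera_model takes no time and is no camera call.
- env.sign_off(): hands the job in, once; it reports no verdict.
Trained networks look in the newest picture that a camera, given by its name, has taken for a name from the list of things; names that differ only in an ending like _2 or _b are one class to them, and where a whole thing is asked for, a point or a joint stands for the part that bears it (a point fixed in the world has none). Each returns a list of dicts, best first, with "p" (0 to 1); they miss things now and then, are a little off and sometimes report something else, mostly with a low value. They report only what shows in the picture. A call takes as long as a camera call. They do not tell look-alikes from the thing itself.
- regions_of(camera, thing): "pixels" (480x640 bool, what is visible of it) and "pixel" ([column, row] in pixels, amid what is visible of it).
The state is a dict: "time_s": time; "qpos": joint angles; "joint_velocities": joint speeds; "effort": joint torques, N m; "tool_pos": TCP position; "tool_rot": TCP orientation; "force": force on the tool from outside, world axes, zero at the start; "wrist_torque": the same for the moment, N m; "grip_width": finger opening in m.
Only numpy, scipy, OpenCV 4.12 (cv2) and the standard library are available. Lean on these libraries where they do the work, as an engineer would, in place of code of your own. Each camera call takes 0.05 s, during which the arm holds its last target. There are 200 camera calls.

## Working session

There is one attempt and no reset: what is moved stays moved. The work goes in short steps, Python scripts to look and compute and a tool call to move; the robot and the scene stay as the last step left them, time stands still between calls to the robot, and variables do not carry over. Pictures are saved under pics/ and viewed, about 12 in all and at most 16, crops included, and the job is handed in when it is done.

Besides the shell and the picture viewer there is one more tool, called after "Emit:" as a command line: name --pt "numbers of a row" for each row, then --argument value for the rest. step_arm: Moves the arm, as the interface text tells. Its arguments: {"type":"object","properties":{"deltas":{"type":"array"},"newtons":{"type":"number"}},"required":["deltas"]}

```bash
mkdir -p pics
cat > h.py <<'E'
import numpy as np, cv2
from cell import monitor, read_camera, camera_model, env, regions_of
from scipy.spatial.transform import Rotation as R
def cam(n):
    m=camera_model(n); return m, R.from_euler('xyz',m['attitude'],degrees=True).as_matrix(), np.array(m['xyz'])
def cloud(n,depth):
    m,Rm,t=cam(n); v,u=np.mgrid[:480,:640]
    xd=(u-m['cx'])/m['fx']; yd=(v-m['cy'])/m['fy']; x,y=xd.copy(),yd.copy()
    for _ in range(10):
        f=1+m['k1']*(x*x+y*y); x,y=xd/f,yd/f
    return np.stack([x*depth,y*depth,depth],-1)@Rm.T+t
E
python3 - <<'E'
from h import *
for n in ('scene','top'):
    p,d=read_camera(n); cv2.imwrite(f'pics/{n}0.png',p[:,:,::-1]); print(n,camera_model(n))
    np.save(f'{n}_d.npy',d); np.save(f'{n}_p.npy',p)
    P=cloud(n,d)
    for th in ['tray3','tray2','long_furniture_mid','short_furniture_mid','quoin_mid','key_mid','tin_mid','mallet','planer','bottle']:
        for r in regions_of(n,th)[:4]:
            mk=r['pixels']&(d>0)
            Q=P[mk]
            if len(Q)<5: print(th,'few');continue
            zt=np.percentile(Q[:,2],90); T=Q[Q[:,2]>zt-.006][:,:2].astype(np.float32)
            (c,s,a)=cv2.minAreaRect(T)
            print(th,round(r['p'],2),np.round(r['pixel']),'z90',round(zt,4),'mean',np.round(T.mean(0),4),'rect',np.round(c,4),np.round(s,4),round(a,1),'rgb',p[mk].mean(0).astype(int))
print(monitor.get_obs())
E
```

```text
scene {'fx': 462.91067540276856, 'fy': 462.91067540276856, 'cx': 317.36187590624263, 'cy': 242.56878254923325, 'k1': -0.03846237035624199, 'xyz': array([1.06948141, 0.19175789, 0.72903183]), 'attitude': array([-145.17827822,    0.96189529,  112.06143457])}
tray3 0.78 [205. 155.] z90 0.0062 mean [ 0.489  -0.3298] rect [ 0.4863 -0.3336] [0.1653 0.1115] 79.6 rgb [164 162 151]
tray3 0.68 [512. 259.] z90 0.0059 mean [0.5044 0.3403] rect [0.4987 0.339 ] [0.1906 0.1822] 86.5 rgb [169 167 156]
tray2 0.78 [205. 155.] z90 0.0062 mean [ 0.489  -0.3298] rect [ 0.4863 -0.3336] [0.1653 0.1115] 79.6 rgb [164 162 151]
tray2 0.68 [512. 259.] z90 0.0059 mean [0.5044 0.3403] rect [0.4987 0.339 ] [0.1906 0.1822] 86.5 rgb [169 167 156]
long_furniture_mid 0.75 [269. 245.] z90 0.0221 mean [ 0.6544 -0.0883] rect [ 0.6516 -0.0882] [0.0265 0.1245] 59.1 rgb [150 123  90]
short_furniture_mid 0.96 [390. 196.] z90 0.022 mean [0.4541 0.0837] rect [0.4518 0.0835] [0.0239 0.0778] 82.6 rgb [157 130  97]
quoin_mid 0.78 [312. 170.] z90 0.0202 mean [ 0.4494 -0.0918] rect [ 0.4471 -0.0921] [0.0636 0.0225] 6.4 rgb [128 12
[... 2972 characters left out ...]
1] 4.2 rgb [99 92 84]
{'time_s': 1.1, 'qpos': array([-65.31172439,  18.39196338,  -4.01546038,  83.10729614,
         1.29296648,  78.54115922,  -3.2591886 ]), 'joint_velocities': array([0.12901051, 0.0859927 , 0.00142983, 0.03101231, 0.01788008,
       0.057694  , 0.00227569]), 'effort': array([ 3.76775115e-04, -4.91135180e+01, -4.02593454e-01, -3.12764204e+01,
       -6.35095476e-02,  3.39634647e-02,  1.96064826e-05]), 'tool_pos': array([0.26316871, 0.59436441, 0.22128821]), 'tool_rot': array([-11.5901694 ,  89.99530649,  54.53014605]), 'force': array([-0.05781015,  0.28653054,  0.21060461]), 'wrist_torque': array([ 0.00267932, -0.0033249 , -0.01903907]), 'grip_width': 0.08694714840399739}
```

View pictures.

View pics/scene0.png

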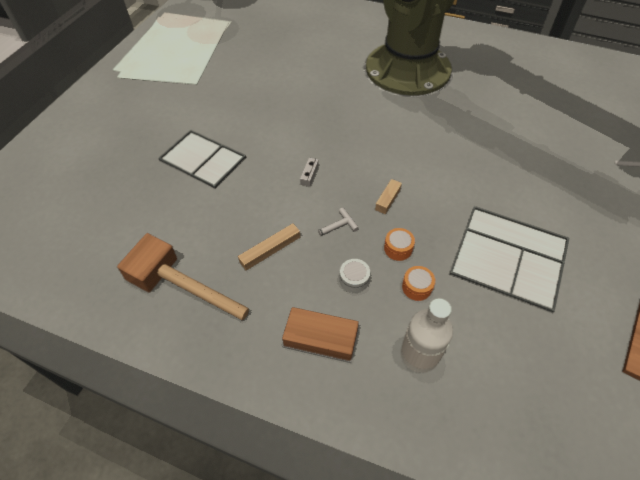

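View pics/top0.png

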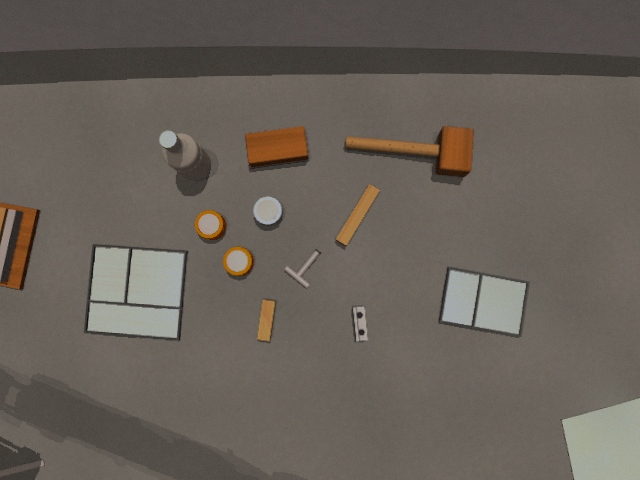

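The top view matches the networks: tray3 is at lower left (136,292) with its long bay at the bottom, and tray2 is at (483,299) with the narrow bay on its left. The bare tin is at (268,211), and the two orange ones at (238,261) and (209,224) are decoys. The key's crossbar is at (298,276).

```bash
cat >> h.py <<'E'
def plan(wps):
    """wps: (x,y,z,opening angle deg mod 180); prints tool-frame shift and turn from the measured pose"""
    o=monitor.get_obs(); M=R.from_euler('xyz',o['tool_rot'],degrees=True).as_matrix()
    z=M[:,2]; a0=np.degrees(np.arctan2(z[1],z[0]))
    print('t',o['time_s'],'pos',np.round(o['tool_pos'],4),'open ang',round(a0,2),'tilt',np.round(M[2,0],4),'j7',round(o['qpos'][6],1),'w',round(o['grip_width'],4))
    for w in wps:
        d=M.T@(np.array(w[:3])-o['tool_pos']); t=(w[3]-a0+90)%180-90
        print(w,'->',np.round(d,4),'turn',round(-t,1),'dist',round(np.linalg.norm(d),3))
def inframe(c,yaw,p):
    a=np.radians(yaw); return np.array(c)+np.array([[np.cos(a),-np.sin(a)],[np.sin(a),np.cos(a)]])@np.array(p)
T3=((.4995,.338),-3.7); T2=((.4846,-.336),-11.0)
E
python3 - <<'E'
from h import *
for n in ('scene','top'):
    d=np.load(n+'_d.npy'); P=cloud(n,d)
    off={'scene':(.0018,.0012),'top':(-.0018,-.0012)}[n]
    m=(d>0)&(np.hypot(P[...,0]-.556,P[...,1]-.008)<.05)&(P[...,2]>.006)&(P[...,2]<.02)
    c,s,a=cv2.minAreaRect(P[m][:,:2].astype(np.float32)); print(n,m.sum(),np.round(c,4)-off,np.round(s,4),round(a,1))
print('bays',[np.round(inframe(*T3,p),4) for p in [(-.0545,0),(.0295,-.037),(.0295,.0545)]],[np.round(inframe(*T2,p),4) for p in [(0,-.032),(0,.047)]])
plan([(.556,.008,.12,54.1),(.556,.008,.021,54.1)])
E
```

```text
scene 293 [0.555  0.0064] [0.0575 0.0717] 50.9
top 378 [0.5544 0.0083] [0.0556 0.0718] 51.1
bays [array([0.4451, 0.3415]), array([0.5266, 0.2992]), array([0.5325, 0.3905])] [array([ 0.4785, -0.3674]), array([ 0.4936, -0.2899])]
t 1.1 pos [0.2632 0.5944 0.2213] open ang 66.12 tilt -1.0 j7 -3.3 w 0.0869
(0.556, 0.008, 0.12, 54.1) -> [ 0.1013 -0.5051 -0.4176] turn 12.0 dist 0.663
(0.556, 0.008, 0.021, 54.1) -> [ 0.2003 -0.5051 -0.4176] turn 12.0 dist 0.685
```

Emit:
step_arm --pt "1 0.1 -0.4993 -0.4173 15.1" --pt "1 0.1 -0.4993 -0.4173 15.1" --pt "1 0.1 -0.4993 -0.4173 15.1" --pt "1 0.1 -0.4993 -0.4173 15.1" --pt "1 0.1 -0.4993 -0.4173 15.1" --pt "1 0.1 -0.4993 -0.4173 15.1" --pt "1 0.1 -0.4993 -0.4173 15.1" --pt "1 0.1 -0.4993 -0.4173 15.1" --pt "1 0.1 -0.4993 -0.4173 15.1" --pt "1 0.1 -0.4993 -0.4173 15.1" --pt "1 0.1 -0.4993 -0.4173 15.1" --pt "0 0.1 -0.4993 -0.4173 15.1" --newtons 20

```text
time_s: 2.6
tool_pos: [0.5513, 0.007, 0.121]
tool_rot: [-143.6, 89.9, -92.9]
force: [-0.3, 0.6, -0.5]
grip_width: 0.0829
```

Emit:
step_arm --pt "0 0 0 0 0"

```text
time_s: 2.72
tool_pos: [0.5506, 0.0118, 0.1213]
tool_rot: [53.0, 89.9, 104.1]
force: [-0.1, 1.2, -0.1]
grip_width: 0.0744
```

Run:
```python
from h import *
plan([(.5508,.0106,.021,51)])
```

```text
t 2.725 pos [0.5506 0.0118 0.1213] open ang 51.07 tilt -1.0 j7 51.5 w 0.0744
(0.5508, 0.0106, 0.021, 51) -> [ 0.1003 -0.001  -0.0009] turn 0.1 dist 0.1
```

Emit:
step_arm --pt "0 0.06 0 0 0" --pt "0 0.09 0 0 0" --pt "0 0.1 0 0 0" --pt "0 0.1 0 0 0" --pt "0 0.1 0 0 0" --pt "-1 0.1 0 0 0" --pt "-1 0.1 0 0 0" --pt "-1 0.1 0 0 0" --pt "-1 0.1 0 0 0" --pt "-1 0.06 0 0 0" --pt "-1 0 0 0 0" --pt "-1 0 0 0 0"

```text
time_s: 4.22
tool_pos: [0.5546, 0.0106, 0.1264]
tool_rot: [-40.4, 89.4, 10.6]
force: [-0.4, 0.9, 0.6]
grip_width: 0.0001
```

Run:
```python
from h import *
g=inframe(*T3,(.0245,-.037)); print(g)
plan([(*g,.12,86.3),(*g,.025,86.3)])
p,d=read_camera('top'); cv2.imwrite('pics/key1.png',p[160:340,80:440,::-1])
```

```text
[0.52156124 0.29949608]
t 4.225 pos [0.5546 0.0106 0.1264] open ang 51.0 tilt -1.0 j7 51.6 w 0.0001
(np.float64(0.521561237242309), np.float64(0.29949608057173194), 0.12, 86.3) -> [0.0066 0.2075 0.2036] turn -35.3 dist 0.291
(np.float64(0.521561237242309), np.float64(0.29949608057173194), 0.025, 86.3) -> [0.1016 0.2081 0.2029] turn -35.3 dist 0.308
```

Run:
```python
from h import *
for n in ('scene','top'):
    p,d=read_camera(n); cv2.imwrite(f'pics/{n}1.png',cv2.resize(p[130:290,200:440,::-1],None,fx=3,fy=3)); P=cloud(n,d)
    off={'scene':(.0018,.0012),'top':(-.0018,-.0012)}[n]
    m=(d>0)&(np.hypot(P[...,0]-.556,P[...,1]-.008)<.05)&(P[...,2]>.006)&(P[...,2]<.02)
    c,s,a=cv2.minAreaRect(P[m][:,:2].astype(np.float32)); print(n,m.sum(),np.round(c,4)-off,np.round(s,4),round(a,1))
print(monitor.get_obs()['tool_pos'])
```

```text
scene 291 [0.5554 0.0175] [0.0538 0.074 ] 70.6
top 0 [0.0018 0.0012] [0. 0.] 0.0
[0.5501856  0.01074626 0.12058454]
```

View pics/scene1.png

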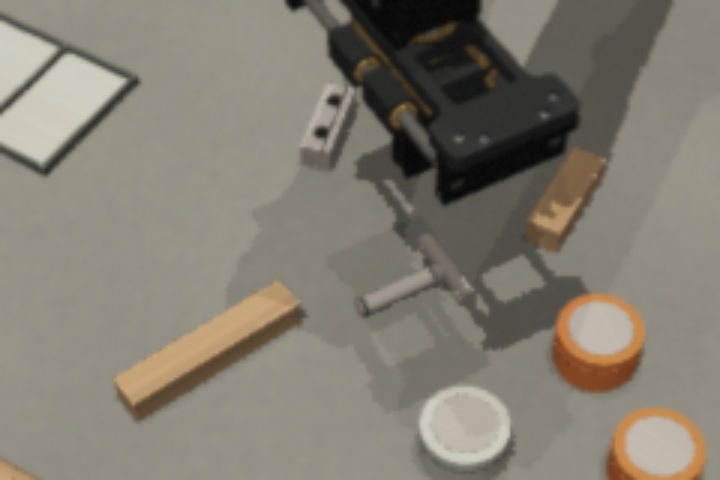

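The gripper started lifting before the fingers had finished closing, so the key stayed down and turned a little. I'll do the quoin next and then measure the key again with the view clear.

Run:
```python
from h import *
plan([(.4452,-.093,.12,96.4),(.4452,-.093,.026,96.4)])
```

```text
t 4.375 pos [0.5502 0.0107 0.1206] open ang 51.03 tilt -1.0 j7 51.6 w 0.0007
(0.4452, -0.093, 0.12, 96.4) -> [ 0.0007  0.0164 -0.1467] turn -45.4 dist 0.148
(0.4452, -0.093, 0.026, 96.4) -> [ 0.0947  0.0163 -0.1466] turn -45.4 dist 0.175
```

Emit:
step_arm --pt "0.1 0 0.0164 -0.1467 -45.4" --pt "0.1 0 0.0164 -0.1467 -45.4" --pt "0.1 0 0.0164 -0.1467 -45.4" --pt "0.1 0 0.0164 -0.1467 -45.4" --pt "0.1 0 0.0164 -0.1467 -45.4" --pt "0.1 0 0.0164 -0.1467 -45.4" --pt "0.1 0.06 0.0164 -0.1467 -45.4" --pt "0.1 0.09 0.0164 -0.1467 -45.4" --pt "0.1 0.095 0.0164 -0.1467 -45.4" --pt "0.1 0.095 0.0164 -0.1467 -45.4" --pt "-1 0.095 0.0164 -0.1467 -45.4" --pt "-1 0.095 0.0164 -0.1467 -45.4" --newtons 25

```text
time_s: 5.88
tool_pos: [0.4468, -0.0931, 0.0274]
tool_rot: [-88.7, 89.9, 7.7]
force: [0.9, 0.6, 0.8]
grip_width: 0.0353
```

Emit:
step_arm --pt "-1 0 0 0 0" --pt "-1 0 0 0 0" --pt "-1 0 0 0 0" --pt "-1 0 0 0 0"

```text
time_s: 6.38
tool_pos: [0.4458, -0.0931, 0.0263]
tool_rot: [-39.4, 90.0, 57.0]
force: [-0.2, -0.6, -1.0]
grip_width: 0.0019
```

Run:
```python
from h import *
plan([(.4452,-.093,.12,96.4),(.5325,.3905,.12,86.3),(.5325,.3905,.03,86.3)])
```

```text
t 6.375 pos [ 0.4458 -0.0931  0.0263] open ang 96.42 tilt -1.0 j7 108.7 w 0.0019
(0.4452, -0.093, 0.12, 96.4) -> [-0.0937  0.0006  0.0001] turn 0.0 dist 0.094
(0.5325, 0.3905, 0.12, 86.3) -> [-0.0937 -0.1402  0.4709] turn 10.1 dist 0.5
(0.5325, 0.3905, 0.03, 86.3) -> [-0.0037 -0.1402  0.4708] turn 10.1 dist 0.491
```

Run:
```python
from h import *
p,d=read_camera('scene'); cv2.imwrite(f'pics/s2.png',cv2.resize(p[60:260,220:460,::-1],None,fx=3,fy=3))
p,d=read_camera('top'); cv2.imwrite(f'pics/t2.png',cv2.resize(p[220:400,260:480,::-1],None,fx=3,fy=3))
```

```text
(no output)
```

View pics/s2.png

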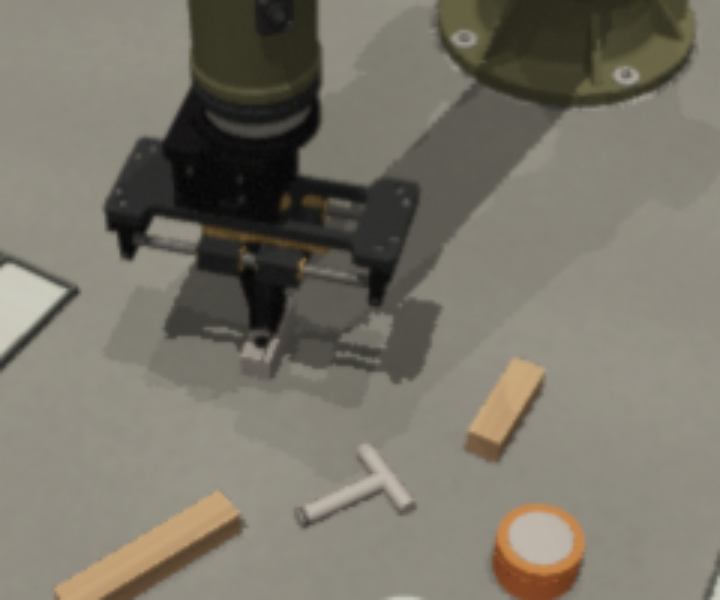

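Run:
```python
from h import *
p,d=read_camera('scene'); P=cloud('scene',d)
for v in range(150,188,2): print(v,[(np.round(P[v,u]*1000).astype(int).tolist(),p[v,u].tolist()) for u in (304,307,310)])
o=monitor.get_obs();print(o['grip_width'],o['force'],o['tool_pos'])
```

```text
150 [([456, -97, 79], [20, 17, 16]), ([482, -79, 108], [26, 26, 25]), ([480, -73, 109], [27, 26, 26])]
152 [([461, -95, 79], [16, 14, 15]), ([481, -79, 102], [25, 24, 24]), ([484, -72, 107], [25, 26, 24])]
154 [([459, -97, 71], [11, 12, 9]), ([458, -90, 73], [19, 19, 18]), ([458, -84, 74], [20, 21, 20])]
156 [([459, -97, 65], [12, 13, 12]), ([455, -92, 63], [19, 19, 20]), ([458, -84, 69], [11, 12, 12])]
158 [([457, -98, 57], [12, 12, 12]), ([452, -93, 55], [17, 15, 15]), ([457, -84, 63], [15, 15, 15])]
160 [([459, -97, 54], [13, 12, 12]), ([455, -92, 52], [16, 15, 16]), ([456, -85, 56], [13, 14, 12])]
162 [([458, -98, 47], [11, 11, 12]), ([457, -92, 48], [16, 16, 16]), ([457, -85, 51], [13, 12, 12])]
164 [([458, -98, 41], [16, 16, 15]), ([459, -91, 45], [16, 18, 16]), ([457, -85, 46], [9, 11, 9])]
166 [([460, -97, 38], [14, 13, 13]), ([457, -92, 37], [15, 16, 14]), ([457, -85, 40], [9, 11, 8])]
168 [([460, -98, 31], [14, 15, 15]), ([459, -91, 34], [17, 17, 18]), ([457, -85, 33], [9, 8, 10])]
170 [([455, -100, 20], [74, 70, 66]), ([452, -95, 19], [72, 68, 63]), ([458, -85, 28], [22, 2
[... 237 characters left out ...]
151, 144, 134]), ([470, -87, 21], [110, 104, 96]), ([465, -83, 19], [147, 139, 130])]
178 [([474, -92, 18], [152, 144, 134]), ([472, -87, 18], [131, 124, 115]), ([472, -80, 20], [146, 138, 129])]
180 [([478, -91, 16], [110, 104, 97]), ([477, -84, 17], [102, 95, 89]), ([475, -78, 18], [88, 83, 77])]
182 [([477, -92, 9], [99, 94, 87]), ([478, -84, 12], [99, 94, 87]), ([474, -79, 11], [73, 69, 64])]
184 [([477, -92, 2], [97, 92, 86]), ([475, -86, 3], [99, 94, 88]), ([475, -79, 5], [73, 70, 65])]
186 [([481, -90, 0], [118, 115, 105]), ([478, -85, 0], [109, 105, 97]), ([474, -79, -1], [101, 97, 89])]
0.0001501865182559783 [ 0.09948038 -0.12902112  0.88681164] [ 0.4457434  -0.09302019  0.02620708]
```

View pics/t2.png

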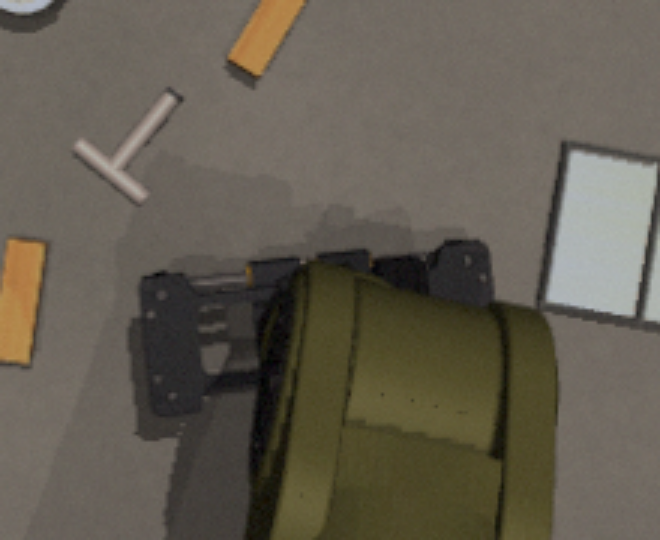

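The fingers closed right above the quoin, with their tips near z≈25 instead of 7. I'll open them and measure the tip height from the depth image.

Emit:
step_arm --pt "0.1 0 0 0 0" --pt "0.1 0 0 0 0" --pt "0.1 0 0 0 0" --pt "0.1 0 0 0 0" --pt "0.1 0 0 0 0" --pt "0.1 0 0 0 0"

```text
time_s: 7.28
tool_pos: [0.4458, -0.0931, 0.0263]
tool_rot: [-73.1, 90.0, 23.3]
force: [0.5, -0.1, -0.0]
grip_width: 0.0461
```

Run:
```python
from h import *
p,d=read_camera('scene'); P=cloud('scene',d)
cv2.imwrite(f'pics/s3.png',cv2.resize(p[100:200,240:380,::-1],None,fx=5,fy=5,interpolation=cv2.INTER_CUBIC))
dark=(p.max(-1)<32)&(d>0)&(np.abs(P[...,0]-.446)<.03)
for y in range(-160,-20,6):
    m=dark&(np.abs(P[...,1]*1000-y)<3)&(P[...,2]>.004)
    if m.sum(): print(y,m.sum(),'zmin',np.round(np.sort(P[m][:,2]*1000)[:4]))
print(monitor.get_obs()['grip_width'])
```

```text
-142 15 zmin [139. 144. 148. 152.]
-136 70 zmin [133. 137. 138. 147.]
-130 68 zmin [ 74.  77. 132. 132.]
-124 118 zmin [30. 34. 36. 39.]
-118 183 zmin [27. 28. 29. 30.]
-112 94 zmin [30. 31. 35. 36.]
-106 57 zmin [131. 131. 133. 134.]
-100 51 zmin [ 16. 133. 133. 133.]
-94 69 zmin [18. 18. 18. 19.]
-88 58 zmin [ 20.  22. 130. 131.]
-82 114 zmin [129. 130. 131. 132.]
-76 122 zmin [131. 132. 133. 133.]
-70 95 zmin [131. 132. 132. 132.]
-64 167 zmin [26. 27. 29. 29.]
-58 183 zmin [31. 33. 35. 37.]
-52 94 zmin [ 71. 118. 118. 119.]
-46 200 zmin [119. 119. 119. 120.]
-40 59 zmin [106. 112. 113. 118.]
-34 27 zmin [109. 111. 114. 114.]
-28 7 zmin [132. 132. 133. 134.]
0.04668534661564352
```

View pics/s3.png

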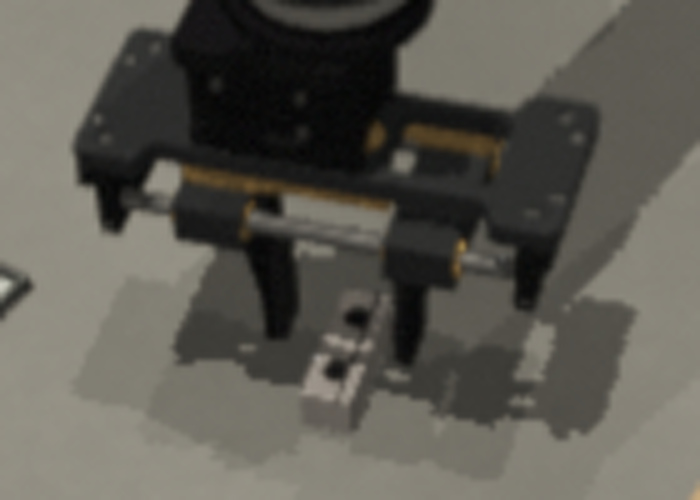

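Emit:
step_arm --pt "0.1 0.004 0 0 0" --pt "0.1 0.008 0 0 0" --pt "0.1 0.011 0 0 0" --pt "0.1 0.011 0 0 0"

```text
time_s: 7.82
tool_pos: [0.4455, -0.0931, 0.0149]
tool_rot: [85.7, 90.0, -177.9]
force: [-0.6, 0.3, 0.0]
grip_width: 0.048
```

Run:
```python
from h import *
p,d=read_camera('scene'); P=cloud('scene',d)
dark=(p.max(-1)<32)&(d>0)&(np.abs(P[...,0]-.446)<.03)
for y in (-124,-118,-112,-70,-64,-58):
    m=dark&(np.abs(P[...,1]*1000-y)<3)&(P[...,2]>.004)
    if m.sum(): print(y,m.sum(),'zmin',np.round(np.sort(P[m][:,2]*1000)[:6]))
print(monitor.get_obs())
```

```text
-124 116 zmin [18. 20. 20. 24. 27. 29.]
-118 185 zmin [17. 18. 19. 19. 19. 19.]
-112 71 zmin [ 24.  26.  56. 120. 121. 122.]
-70 84 zmin [ 23.  27. 119. 119. 120. 120.]
-64 140 zmin [18. 19. 19. 22. 25. 27.]
-58 174 zmin [16. 19. 19. 23. 23. 23.]
{'time_s': 7.875, 'qpos': array([-19.76088967,   7.64556806,  29.81515808, 123.31134075,
        -4.93310534,  50.17116826, 109.4194291 ]), 'joint_velocities': array([ 0.08667903, -0.40898246,  0.06592244, -0.2258369 ,  0.07994087,
        0.11488752, -0.09718219]), 'effort': array([-5.60350571e-03, -2.74133527e+01,  1.86574191e+00, -2.42556399e+01,
        4.98640258e-02,  6.37109927e-02,  3.88935892e-03]), 'tool_pos': array([ 0.44563028, -0.09307322,  0.01507329]), 'tool_rot': array([  90.58145028,   89.97793522, -172.99881836]), 'force': array([0.45952029, 0.4124971 , 0.42406664]), 'wrist_torque': array([ 0.03623448,  0.00469378, -0.01157324]), 'grip_width': 0.04782372298697832}
```

Emit:
step_arm --pt "0.1 0.004 0 0 0" --pt "0.1 0.007 0 0 0" --pt "0.1 0.009 0 0 0" --pt "0.1 0.009 0 0 0" --pt "-1 0.009 0 0 0" --pt "-1 0.009 0 0 0" --pt "-1 0.009 0 0 0" --pt "-1 0.009 0 0 0" --pt "-1 0.009 0 0 0" --pt "-1 0.009 0 0 0"

```text
time_s: 9.12
tool_pos: [0.4459, -0.0931, 0.0063]
tool_rot: [-95.0, 90.0, 1.5]
force: [-1.5, 0.2, 0.1]
grip_width: 0.0216
```

Emit:
step_arm --pt "-1 -0.05 0 0 0" --pt "-1 -0.11 0 0 0" --pt "-1 -0.11 -0.1408 0.4708 10.1" --pt "-1 -0.11 -0.1408 0.4708 10.1" --pt "-1 -0.11 -0.1408 0.4708 10.1" --pt "-1 -0.11 -0.1408 0.4708 10.1" --pt "-1 -0.11 -0.1408 0.4708 10.1" --pt "-1 -0.11 -0.1408 0.4708 10.1" --pt "-1 -0.11 -0.1408 0.4708 10.1" --pt "-1 -0.11 -0.1408 0.4708 10.1" --pt "-1 -0.11 -0.1408 0.4708 10.1" --pt "-1 -0.11 -0.1408 0.4708 10.1"

```text
time_s: 10.62
tool_pos: [0.5326, 0.3896, 0.115]
tool_rot: [153.7, 89.8, -120.0]
force: [-0.5, -1.1, -2.4]
grip_width: 0.0215
```

Run:
```python
from h import *
for n in ('scene','top'):
    p,d=read_camera(n); P=cloud(n,d)
    off={'scene':(.0018,.0012),'top':(-.0018,-.0012)}[n]
    m=(d>0)&(np.hypot(P[...,0]-.556,P[...,1]-.008)<.055)&(P[...,2]>.006)&(P[...,2]<.02)
    c,s,a=cv2.minAreaRect(P[m][:,:2].astype(np.float32)); print(n,m.sum(),np.round(c,4)-off,np.round(s,4),round(a,1))
plan([(.5325,.3905,.0099,86.3)])
cv2.imwrite('pics/t4.png',np.hstack([cv2.resize(p[200:380,60:260,::-1],None,fx=2,fy=2),cv2.resize(p[200:380,220:420,::-1],None,fx=2,fy=2)]))
```

```text
scene 295 [0.5548 0.0074] [0.0578 0.0715] 50.9
top 379 [0.5544 0.0082] [0.0555 0.0719] 51.1
t 10.725 pos [0.5334 0.3883 0.1159] open ang 86.19 tilt -1.0 j7 50.8 w 0.022
(0.5325, 0.3905, 0.0099, 86.3) -> [0.106  0.001  0.0023] turn -0.1 dist 0.106
```

Emit:
step_arm --pt "-1 0.05 0 0 0" --pt "-1 0.085 0 0 0" --pt "-1 0.1 0 0 0" --pt "-1 0.106 0 0 0" --pt "-1 0.106 0 0 0" --pt "-1 0.106 0 0 0" --pt "-0.2 0.106 0 0 0" --pt "-0.2 0.106 0 0 0" --pt "-0.2 0.1 0 0 0" --pt "-0.2 0.08 0 0 0" --pt "-0.2 0.04 0 0 0" --pt "0.1 0.0 0 0 0"

```text
time_s: 12.22
tool_pos: [0.5333, 0.3907, 0.119]
tool_rot: [-49.0, 89.9, 37.3]
force: [0.9, 0.3, -0.2]
grip_width: 0.0393
```

Run:
```python
from h import *
g=np.array([.5546,.0078])-.005*np.array([np.cos(np.radians(-39)),np.sin(np.radians(-39))]); print(g)
plan([(.5325,.3905,.12,86.3),(*g,.1,51),(*g,.003,51)])
```

```text
[0.55071427 0.0109466 ]
t 12.225 pos [0.5333 0.3907 0.119 ] open ang 86.31 tilt -1.0 j7 50.8 w 0.0393
(0.5325, 0.3905, 0.12, 86.3) -> [-0.001   0.0008 -0.0002] turn 0.0 dist 0.001
(np.float64(0.5507142701927151), np.float64(0.010946601955249187), 0.1, 51) -> [ 0.0187 -0.0417 -0.3778] turn 35.3 dist 0.381
(np.float64(0.5507142701927151), np.float64(0.010946601955249187), 0.003, 51) -> [ 0.1157 -0.0416 -0.3779] turn 35.3 dist 0.397
```

Emit:
step_arm --pt "0 0 -0.0425 -0.3776 35.3" --pt "0 0 -0.0425 -0.3776 35.3" --pt "0 0 -0.0425 -0.3776 35.3" --pt "0 0 -0.0425 -0.3776 35.3" --pt "0 0 -0.0425 -0.3776 35.3" --pt "0 0 -0.0425 -0.3776 35.3" --pt "0 0 -0.0425 -0.3776 35.3" --pt "0 0 -0.0425 -0.3776 35.3" --pt "0 0.05 -0.0425 -0.3776 35.3" --pt "0 0.09 -0.0425 -0.3776 35.3" --pt "0 0.106 -0.0425 -0.3776 35.3" --pt "0 0.106 -0.0425 -0.3776 35.3" --newtons 25

```text
time_s: 13.72
tool_pos: [0.5509, 0.0124, 0.0099]
tool_rot: [125.2, 89.9, 176.3]
force: [1.9, -0.7, 1.4]
grip_width: 0.0436
```

Emit:
step_arm --pt "0 0.003 0 0 0" --pt "0 0.006 0 0 0" --pt "0 0.007 0 0 0" --pt "-1 0.007 0 0 0" --pt "-1 0.007 0 0 0" --pt "-1 0.007 0 0 0" --pt "-1 0.007 0 0 0" --pt "-1 0.007 0 0 0" --pt "-1 0.007 0 0 0" --pt "-1 0.007 0 0 0"

```text
time_s: 14.98
tool_pos: [0.5512, 0.0109, 0.0033]
tool_rot: [150.8, 90.0, -158.2]
force: [-0.2, -0.1, 1.1]
grip_width: 0.011
```

Run:
```python
from h import *
g=inframe(*T3,(.0245,-.037)); print(g)
plan([(.5507,.01095,.0033,51),(*g,.1,86.3),(*g,.0068,86.3)])
```

```text
[0.52156124 0.29949608]
t 14.975 pos [0.5512 0.0109 0.0033] open ang 51.02 tilt -1.0 j7 55.7 w 0.011
(0.5507, 0.01095, 0.0033, 51) -> [-0.      0.0004 -0.0003] turn 0.0 dist 0.0
(np.float64(0.521561237242309), np.float64(0.29949608057173194), 0.1, 86.3) -> [-0.0967  0.2046  0.2057] turn -35.3 dist 0.306
(np.float64(0.521561237242309), np.float64(0.29949608057173194), 0.0068, 86.3) -> [-0.0035  0.2046  0.2057] turn -35.3 dist 0.29
```

Emit:
step_arm --pt "-1 -0.04 0 0 0" --pt "-1 -0.09 0 0 0" --pt "-1 -0.09 0.2042 0.206 -35.3" --pt "-1 -0.09 0.2042 0.206 -35.3" --pt "-1 -0.09 0.2042 0.206 -35.3" --pt "-1 -0.09 0.2042 0.206 -35.3" --pt "-1 -0.09 0.2042 0.206 -35.3" --pt "-1 -0.09 0.2042 0.206 -35.3" --pt "-1 -0.09 0.2042 0.206 -35.3" --pt "-1 -0.04 0.2042 0.206 -35.3" --pt "-1 -0.015 0.2042 0.206 -35.3" --pt "-1 -0.015 0.2042 0.206 -35.3"

```text
time_s: 16.48
tool_pos: [0.5209, 0.2964, 0.016]
tool_rot: [136.5, 89.7, -137.4]
force: [0.1, 0.1, -0.5]
grip_width: 0.0111
```

Emit:
step_arm --pt "-1 0.006 0 0 0" --pt "-1 0.01 0 0 0" --pt "-1 0.011 0 0 0" --pt "-1 0.011 0 0 0"

```text
time_s: 16.98
tool_pos: [0.5223, 0.2997, 0.0077]
tool_rot: [-49.6, 90.0, 36.7]
force: [0.1, 0.2, -1.6]
grip_width: 0.0111
```

Emit:
step_arm --pt "-0.3 0 0 0 0" --pt "-0.3 0 0 0 0" --pt "-0.3 0 0 0 0" --pt "-0.3 0 0 0 0" --pt "-0.3 -0.03 0 0 0" --pt "-0.3 -0.09 0 0 0" --pt "0.1 -0.1 0 0 0" --pt "0.1 -0.1 0 0 0"

```text
time_s: 17.98
tool_pos: [0.5225, 0.2998, 0.108]
tool_rot: [-46.4, 89.9, 39.9]
force: [-0.5, 0.5, -0.9]
grip_width: 0.0426
```

Run:
```python
from h import *
plan([(.5216,.2995,.1073,86.3),(.6496,-.088,.1,59),(.6496,-.088,.007,59)])
```

```text
t 17.975 pos [0.5225 0.2998 0.108 ] open ang 86.32 tilt -1.0 j7 57.2 w 0.0426
(0.5216, 0.2995, 0.1073, 86.3) -> [ 0.0007  0.0008 -0.0004] turn 0.0 dist 0.001
(0.6496, -0.088, 0.1, 59) -> [ 0.0078 -0.1518 -0.3789] turn 27.3 dist 0.408
(0.6496, -0.088, 0.007, 59) -> [ 0.1008 -0.1516 -0.379 ] turn 27.3 dist 0.42
```

Emit:
step_arm --pt "0.2 0 -0.1526 -0.3785 27.3" --pt "0.2 0 -0.1526 -0.3785 27.3" --pt "0.2 0 -0.1526 -0.3785 27.3" --pt "0.2 0 -0.1526 -0.3785 27.3" --pt "0.2 0 -0.1526 -0.3785 27.3" --pt "0.2 0 -0.1526 -0.3785 27.3" --pt "0.2 0 -0.1526 -0.3785 27.3" --pt "0.2 0 -0.1526 -0.3785 27.3" --pt "0.2 0 -0.1526 -0.3785 27.3" --pt "0.2 0.05 -0.1526 -0.3785 27.3" --pt "0.2 0.085 -0.1526 -0.3785 27.3" --pt "0.2 0.099 -0.1526 -0.3785 27.3"

```text
time_s: 19.48
tool_pos: [0.6479, -0.0849, 0.0053]
tool_rot: [103.0, 89.7, 162.2]
force: [0.0, 0.4, 0.0]
grip_width: 0.0523
```

Emit:
step_arm --pt "0.2 0 0 0 0" --pt "0.2 0 0 0 0" --pt "-1 0 0 0 0" --pt "-1 0 0 0 0" --pt "-1 0 0 0 0" --pt "-1 0 0 0 0" --pt "-1 0 0 0 0" --pt "-1 0 0 0 0"

```text
time_s: 20.48
tool_pos: [0.6502, -0.088, 0.0085]
tool_rot: [-47.1, 90.0, 12.0]
force: [-0.5, -0.3, 2.1]
grip_width: 0.0235
```

Run:
```python
from h import *
g=inframe(*T3,(-.0545,0)); print(g)
plan([(.6496,-.088,.0083,59),(*g,.1,-3.7),(*g,.0118,-3.7)])
```

```text
[0.4451136  0.34151701]
t 20.475 pos [ 0.6502 -0.088   0.0085] open ang 59.02 tilt -1.0 j7 75.2 w 0.0235
(0.6496, -0.088, 0.0083, 59) -> [ 0.0002  0.0005 -0.0003] turn 0.0 dist 0.001
(np.float64(0.44511359880416623), np.float64(0.34151701079978625), 0.1, -3.7) -> [-0.0915  0.3969  0.2627] turn 62.7 dist 0.485
(np.float64(0.44511359880416623), np.float64(0.34151701079978625), 0.0118, -3.7) -> [-0.0033  0.3969  0.2627] turn 62.7 dist 0.476
```

Emit:
step_arm --pt "-1 -0.05 0 0 0" --pt "-1 -0.1 0 0 0" --pt "-1 -0.1 0.3964 0.263 62.7" --pt "-1 -0.1 0.3964 0.263 62.7" --pt "-1 -0.1 0.3964 0.263 62.7" --pt "-1 -0.1 0.3964 0.263 62.7" --pt "-1 -0.1 0.3964 0.263 62.7" --pt "-1 -0.1 0.3964 0.263 62.7" --pt "-1 -0.1 0.3964 0.263 62.7" --pt "-1 -0.1 0.3964 0.263 62.7" --pt "-1 -0.1 0.3964 0.263 62.7" --pt "-1 -0.1 0.3964 0.263 62.7"

```text
time_s: 21.98
tool_pos: [0.4454, 0.3415, 0.108]
tool_rot: [-80.9, 90.0, -84.5]
force: [0.2, -0.9, -0.1]
grip_width: 0.0234
```

Emit:
step_arm --pt "-1 0.0 0 0 0" --pt "-1 0.05 0 0 0" --pt "-1 0.085 0 0 0" --pt "-1 0.085 0 0 0"

```text
time_s: 22.48
tool_pos: [0.4447, 0.338, 0.0208]
tool_rot: [-124.6, 89.6, -128.4]
force: [0.3, -0.5, -0.3]
grip_width: 0.0238
```

Run:
```python
from h import *
plan([(.4451,.3415,.0118,-3.7)])
p,d=read_camera('scene'); cv2.imwrite('pics/s5.png',cv2.resize(p[180:320,420:600,::-1],None,fx=4,fy=4,interpolation=cv2.INTER_CUBIC))
```

```text
t 22.475 pos [0.4447 0.338  0.0208] open ang -3.87 tilt -1.0 j7 -36.6 w 0.0238
(0.4451, 0.3415, 0.0118, -3.7) -> [0.009  0.0036 0.0002] turn -0.2 dist 0.01
```

View pics/s5.png

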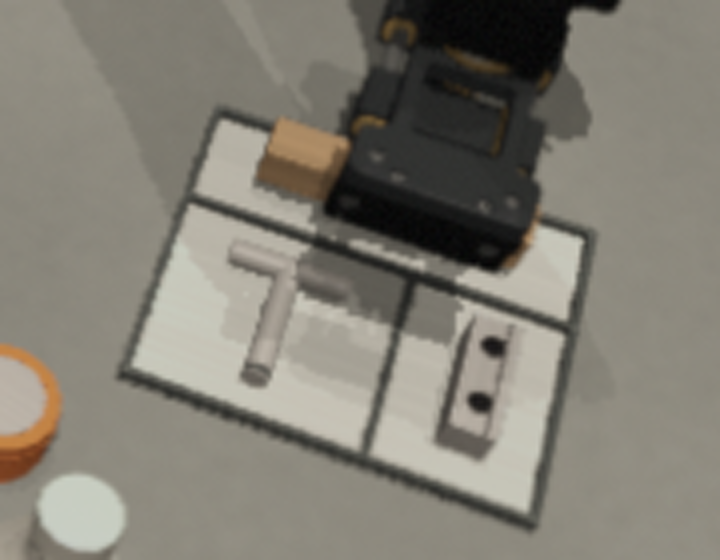

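Emit:
step_arm --pt "-1 0.006 0 0 0" --pt "-1 0.01 0 0 0" --pt "-1 0.0117 0 0 0" --pt "-1 0.0117 0 0 0" --pt "-0.25 0.0117 0 0 0" --pt "-0.25 0.0117 0 0 0" --pt "-0.25 0.0117 0 0 0" --pt "-0.25 0 0 0 0" --pt "-0.25 -0.05 0 0 0" --pt "1 -0.09 0 0 0" --pt "1 -0.09 0 0 0" --pt "1 -0.09 0 0 0"

```text
time_s: 24.02
tool_pos: [0.4454, 0.3415, 0.1134]
tool_rot: [98.7, 90.0, 95.0]
force: [0.6, 0.2, -1.0]
grip_width: 0.055
```

Run:
```python
from h import *
plan([(.4451,.3415,.1133,-3.7),(.655,.0822,.1133,-3.7),(.655,.0822,.012,-3.7)])
```

```text
t 24.025 pos [0.4454 0.3415 0.1134] open ang -3.68 tilt -1.0 j7 -39.1 w 0.055
(0.4451, 0.3415, 0.1133, -3.7) -> [ 0.0001 -0.     -0.0003] turn 0.0 dist 0.0
(0.655, 0.0822, 0.1133, -3.7) -> [ 0.     -0.2453  0.2258] turn 0.0 dist 0.333
(0.655, 0.0822, 0.012, -3.7) -> [ 0.1013 -0.2454  0.2258] turn 0.0 dist 0.349
```

Emit:
step_arm --pt "1 0 -0.2453 0.226 0" --pt "1 0 -0.2453 0.226 0" --pt "1 0 -0.2453 0.226 0" --pt "1 0 -0.2453 0.226 0" --pt "1 0 -0.2453 0.226 0" --pt "1 0 -0.2453 0.226 0" --pt "1 0 -0.2453 0.226 0" --pt "1 0 -0.2453 0.226 0" --pt "1 0.04 -0.2453 0.226 0" --pt "1 0.08 -0.2453 0.226 0" --pt "1 0.101 -0.2453 0.226 0" --pt "1 0.101 -0.2453 0.226 0"

```text
time_s: 25.52
tool_pos: [0.6537, 0.0838, 0.0108]
tool_rot: [-176.5, 89.8, 179.9]
force: [-0.8, -0.7, 0.3]
grip_width: 0.0869
```

Emit:
step_arm --pt "1 0 0 0 0" --pt "-1 0 0 0 0" --pt "-1 0 0 0 0" --pt "-1 0 0 0 0" --pt "-1 0 0 0 0" --pt "-1 0 0 0 0" --pt "-1 0 0 0 0" --pt "-1 0 0 0 0" --newtons 20

```text
time_s: 26.52
tool_pos: [0.6553, 0.0823, 0.0124]
tool_rot: [156.2, 90.0, 152.5]
force: [-0.8, 0.1, 2.0]
grip_width: 0.0526
```

Run:
```python
from h import *
g=inframe(*T2,(0,-.032)); print(g)
plan([(.655,.0822,.0123,-3.7),(*g,.11,-11)])
```

```text
[ 0.47849411 -0.36741207]
t 26.525 pos [0.6553 0.0823 0.0124] open ang -3.68 tilt -1.0 j7 -0.2 w 0.0526
(0.655, 0.0822, 0.0123, -3.7) -> [ 0.0001 -0.0001 -0.0003] turn 0.0 dist 0.0
(np.float64(0.47849411214795057), np.float64(-0.36741206987032526), 0.11, -11) -> [-0.0977 -0.4601 -0.1476] turn 7.3 dist 0.493
```

Emit:
step_arm --pt "-1 -0.05 0 0 0" --pt "-1 -0.1 0 0 0" --pt "-1 -0.1 -0.46 -0.1473 7.3" --pt "-1 -0.1 -0.46 -0.1473 7.3" --pt "-1 -0.1 -0.46 -0.1473 7.3" --pt "-1 -0.1 -0.46 -0.1473 7.3" --pt "-1 -0.1 -0.46 -0.1473 7.3" --pt "-1 -0.1 -0.46 -0.1473 7.3" --pt "-1 -0.1 -0.46 -0.1473 7.3" --pt "-1 -0.1 -0.46 -0.1473 7.3" --pt "-1 -0.1 -0.46 -0.1473 7.3" --pt "-1 -0.1 -0.46 -0.1473 7.3"

```text
time_s: 28.02
tool_pos: [0.4791, -0.3665, 0.1118]
tool_rot: [106.0, 89.9, 95.0]
force: [0.6, 0.7, -1.2]
grip_width: 0.0526
```

Emit:
step_arm --pt "-1 0.04 0 0 0" --pt "-1 0.075 0 0 0" --pt "-1 0.09 0 0 0" --pt "-1 0.0965 0 0 0" --pt "-1 0.0965 0 0 0" --pt "-1 0.0965 0 0 0" --pt "0.6 0.0965 0 0 0" --pt "0.6 0.0965 0 0 0" --pt "0.6 0.0965 0 0 0" --pt "0.6 0.08 0 0 0" --pt "0.6 0.03 0 0 0" --pt "0.2 0 0 0 0"

```text
time_s: 29.52
tool_pos: [0.4796, -0.3684, 0.1157]
tool_rot: [-19.6, 89.8, -30.6]
force: [0.2, 0.5, -0.4]
grip_width: 0.065
```

Run:
```python
from h import *
plan([(.4785,-.3674,.1123,-11),(.4502,.082,.1123,82.2),(.4502,.082,.008,82.2)])
p,d=read_camera('scene'); cv2.imwrite('pics/s6.png',cv2.resize(p[90:240,130:310,::-1],None,fx=3,fy=3,interpolation=cv2.INTER_CUBIC))
```

```text
t 29.525 pos [ 0.4796 -0.3684  0.1157] open ang -11.01 tilt -1.0 j7 36.9 w 0.065
(0.4785, -0.3674, 0.1123, -11) -> [ 0.0034  0.0008 -0.0012] turn -0.0 dist 0.004
(0.4502, 0.082, 0.1123, 82.2) -> [ 0.0025  0.4365 -0.1149] turn 86.8 dist 0.451
(0.4502, 0.082, 0.008, 82.2) -> [ 0.1068  0.4366 -0.1152] turn 86.8 dist 0.464
```

View pics/s6.png

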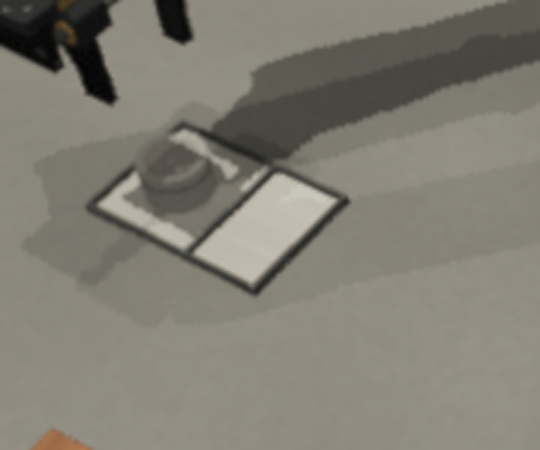

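Emit:
step_arm --pt "0.2 0 0.4357 -0.1137 86.8" --pt "0.2 0 0.4357 -0.1137 86.8" --pt "0.2 0 0.4357 -0.1137 86.8" --pt "0.2 0 0.4357 -0.1137 86.8" --pt "0.2 0 0.4357 -0.1137 86.8" --pt "0.2 0 0.4357 -0.1137 86.8" --pt "0.2 0 0.4357 -0.1137 86.8" --pt "0.2 0 0.4357 -0.1137 86.8" --pt "0.2 0 0.4357 -0.1137 86.8" --pt "0.2 0 0.4357 -0.1137 86.8" --pt "0.2 0 0.4357 -0.1137 86.8" --pt "0.2 0.05 0.4357 -0.1137 86.8"

```text
time_s: 31.08
tool_pos: [0.4545, 0.0829, 0.0654]
tool_rot: [124.3, 89.4, 26.7]
force: [0.2, 1.0, -0.4]
grip_width: 0.0524
```

Run:
```python
from h import *
plan([(.4502,.082,.008,82.2)])
for n in ('scene','top'):
    p,d=read_camera(n); P=cloud(n,d)
    off={'scene':(.0018,.0012),'top':(-.0018,-.0012)}[n]
    m=(d>0)&(np.hypot(P[...,0]-.4785,P[...,1]+.3674)<.07)&(P[...,2]>.027)&(P[...,2]<.05)
    (c,r)=cv2.minEnclosingCircle(P[m][:,:2].astype(np.float32)); print(n,m.sum(),np.round(c,4)-off,r,P[m][:,2].mean())
```

```text
t 31.075 pos [0.4545 0.0829 0.0654] open ang -97.68 tilt -0.9999 j7 -108.9 w 0.0524
(0.4502, 0.082, 0.008, 82.2) -> [ 0.0573 -0.0046  0.0018] turn 0.1 dist 0.058
scene 349 [ 0.4806 -0.3683] 0.027981875464320183 0.032810597339422654
top 690 [ 0.4799 -0.3675] 0.027887042611837387 0.035127052480412854
```

Emit:
step_arm --pt "0.2 0.035 0 0 0" --pt "0.2 0.05 0 0 0" --pt "0.2 0.054 0 0 0" --pt "0.2 0.054 0 0 0" --pt "-1 0.054 0 0 0" --pt "-1 0.054 0 0 0" --pt "-1 0.054 0 0 0" --pt "-1 0.054 0 0 0" --pt "-1 0.054 0 0 0" --pt "-1 0.054 0 0 0" --newtons 25

```text
time_s: 32.42
tool_pos: [0.4504, 0.0822, 0.0085]
tool_rot: [149.8, 90.0, 52.1]
force: [0.2, -0.4, 3.3]
grip_width: 0.0238
```

Run:
```python
from h import *
g=inframe(*T2,(0,.047)); print(g)
plan([(.4502,.082,.0083,82.2),(*g,.1,79)])
```

```text
[ 0.49356802 -0.28986352]
t 32.425 pos [0.4504 0.0822 0.0085] open ang -97.78 tilt -1.0 j7 -105.2 w 0.0238
(0.4502, 0.082, 0.0083, 82.2) -> [ 0.0002 -0.0001  0.0002] turn 0.0 dist 0.0
(np.float64(0.49356802278269757), np.float64(-0.2898635223779598), 0.1, 79) -> [-0.0916  0.0932  0.3627] turn 3.2 dist 0.386
```

Emit:
step_arm --pt "-1 -0.05 0 0 0" --pt "-1 -0.1 0 0 0" --pt "-1 -0.1 0.0932 0.3627 3.2" --pt "-1 -0.1 0.0932 0.3627 3.2" --pt "-1 -0.1 0.0932 0.3627 3.2" --pt "-1 -0.1 0.0932 0.3627 3.2" --pt "-1 -0.1 0.0932 0.3627 3.2" --pt "-1 -0.1 0.0932 0.3627 3.2" --pt "-1 -0.1 0.0932 0.3627 3.2" --pt "-1 -0.1 0.0932 0.3627 3.2" --pt "-1 -0.1 0.0932 0.3627 3.2" --pt "-1 -0.1 0.0932 0.3627 3.2"

```text
time_s: 33.92
tool_pos: [0.4941, -0.288, 0.1083]
tool_rot: [162.5, 89.9, 61.7]
force: [-0.2, -0.0, -0.4]
grip_width: 0.0238
```

Emit:
step_arm --pt "-1 0.05 0 0 0" --pt "-1 0.085 0 0 0" --pt "-1 0.093 0 0 0" --pt "-1 0.0966 0 0 0" --pt "-1 0.0966 0 0 0" --pt "-1 0.0966 0 0 0" --pt "-0.25 0.0966 0 0 0" --pt "-0.25 0.0966 0 0 0" --pt "-0.25 0.0966 0 0 0" --pt "-0.25 0.09 0 0 0" --pt "-0.25 0.05 0 0 0" --pt "-0.25 0 0 0 0"

```text
time_s: 35.42
tool_pos: [0.4927, -0.2896, 0.1088]
tool_rot: [-89.0, 89.9, 170.0]
force: [0.6, -0.9, 0.7]
grip_width: 0.0326
```

Emit:
step_arm --pt "0 -0.1 0 0.1 0" --pt "0 -0.1 0 0.1 0" --pt "0 -0.1 0 -0.3 0" --pt "0 -0.1 0 -0.3 0" --pt "0 -0.1 0 -0.3 0" --pt "0 -0.1 0 -0.3 0" --pt "0 -0.1 0 -0.3 0" --pt "0 -0.1 0 -0.3 0" --pt "0 -0.1 0 -0.3 0"

```text
time_s: 36.55
tool_pos: [0.551, 0.0106, 0.2084]
tool_rot: [-174.5, 89.9, 85.0]
force: [-0.6, -1.1, -0.1]
grip_width: 0.0435
```

Run:
```python
from h import *
ims=[]
for n in ('scene','top'):
    p,d=read_camera(n); P=cloud(n,d); ims.append(p)
    off={'scene':(.0018,.0012),'top':(-.0018,-.0012)}[n]
    for th,t,c,r,z in [('long',T3,(-.0545,0),(.026,.085),.012),('key',T3,(.0295,-.037),(.048,.048),.009),('quoin',T3,(.0295,.0545),(.048,.031),.012),('tin',T2,(0,-.032),(.046,.041),.02),('short',T2,(0,.047),(.046,.026),.012)]:
        a=np.radians(t[1]); q=P[...,:2]-off-np.array(t[0]); L=np.stack([q[...,0]*np.cos(a)+q[...,1]*np.sin(a),-q[...,0]*np.sin(a)+q[...,1]*np.cos(a)],-1)
        m=(d>0)&(np.abs(L[...,0]-c[0])<r[0])&(np.abs(L[...,1]-c[1])<r[1])&(P[...,2]>z)&(P[...,2]<.06)
        cc,s,an=cv2.minAreaRect(L[m].astype(np.float32)); print(n,th,m.sum(),np.round(cc,4),np.round(s,4),round(an,1),'top z',np.round(np.percentile(P[m][:,2],[20,50,80]),4))
cv2.imwrite('pics/f.png',np.vstack([np.hstack([cv2.resize(ims[1][225:355,x:x+130,::-1],(390,390),interpolation=cv2.INTER_CUBIC) for x in (70,420)])]))
cv2.imwrite('pics/g.png',ims[0][:,:,::-1])
```

```text
scene long 953 [-0.0533 -0.0003] [0.0283 0.1249] 0.2 top z [0.0194 0.0232 0.0244]
scene key 338 [ 0.0313 -0.0367] [0.0725 0.0565] 1.3 top z [0.0112 0.0127 0.014 ]
scene quoin 460 [0.0314 0.0549] [0.023  0.0674] 89.7 top z [0.0199 0.0213 0.0223]
scene tin 399 [ 0.0028 -0.0329] [0.0519 0.051 ] 65.6 top z [0.0303 0.033  0.0342]
scene short 410 [-0.0006  0.0454] [0.0772 0.0284] 1.1 top z [0.0192 0.0231 0.0245]
top long 880 [-0.0529  0.0016] [0.1267 0.0251] 89.4 top z [0.0234 0.0249 0.0261]
top key 387 [ 0.0297 -0.0351] [0.0706 0.057 ] 4.4 top z [0.0119 0.0137 0.0154]
top quoin 434 [0.0298 0.0552] [0.063  0.0242] 0.8 top z [0.0208 0.0228 0.0241]
top tin 729 [ 0.0012 -0.0317] [0.0546 0.053 ] 76.0 top z [0.0336 0.0353 0.0366]
top short 586 [-0.0001  0.0478] [0.0261 0.0739] 89.7 top z [0.0234 0.025  0.0263]
```

View pics/f.png

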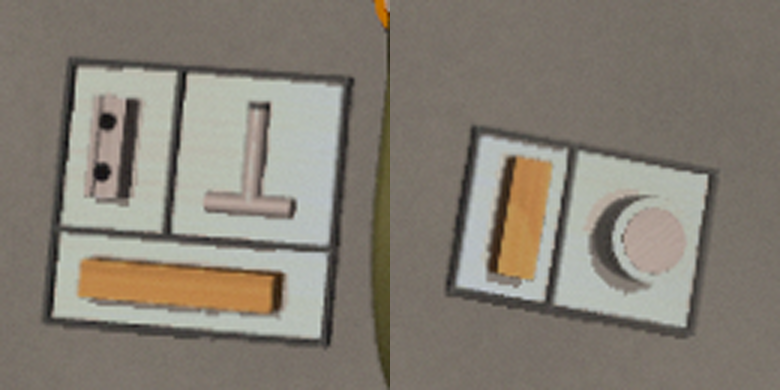

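View pics/g.png

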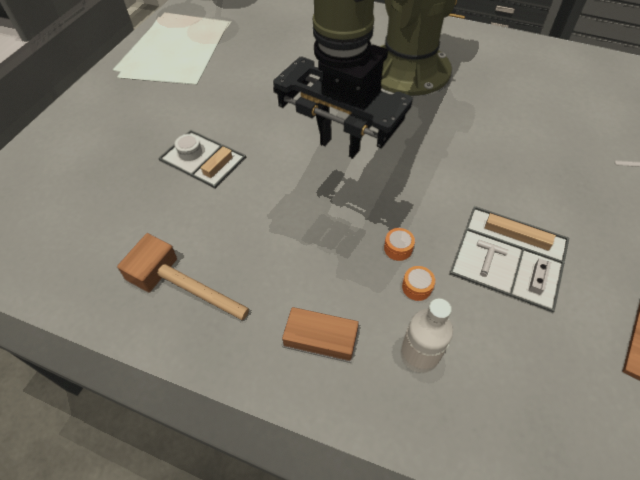

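Both pictures show all five parts flat inside their own bays with nothing else moved, and the arm is clear.

```bash
python3 -c "
from h import *
print(env.sign_off())"
```

```text
the job is handed in; nothing more can be done
None
```

Both kits are made up and handed in at about 37 s of the 109 s allowed. The hand-in reports no verdict.

**Placing:** The long stick, key and quoin are in tray3, and the bare-metal tin and short stick are in tray2. In the last pictures from both cameras, each sits within about 4 mm of where I aimed it and well inside its bay. The last view of the mallet, planer block and bottle shows no visible change; I did not re-measure them.

**Heights:** The top camera gave top heights of 25 mm for both sticks, 14 mm for the key, 23 mm for the quoin and 35 mm for the tin. These match parts resting on the 3 mm tray floor.

**What disagreed or failed:**
- **Cameras:** The two cameras differed by about 4 mm in x and up to 4 mm in y. I used the mean of the two, and the scene camera also read heights about 2 mm lower.
- **Fingertips:** They are at about the reported tool position, not 19 mm ahead of it as the interface text says. Because of this, the first tries at the key and the quoin closed in the air above them and moved nothing. I then checked the tip height with the depth camera, and every later grasp worked first time.

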